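Gauge a blind well insert and hold it bore up

ROBOT

A 6-joint arm with a two-finger parallel gripper is mounted at the origin on a cart in front of the work surface, level with it; the furniture and walls round the work are solid. World frame = base frame: x ahead of the robot, y to its left, z up, the work surface at z = 0. Lengths are in m, angles in rad, forces in N, time in s.
With the tool pointing down it reaches from about 0.325 to 0.875 m from the base axis. Payload 4.4 kg.
Tool frame: the origin (TCP) lies midway between the tips of the shut fingers; the grasp point (between the pads) lies 19 mm behind it; z points along the fingers, y is the line along which they close (so a half turn about z gives the same grasp; the last joint's range is limited). The gripper opens to 85 mm and grips with 20 to 120 N. Pads are 22 mm wide; open, the fingers measure 114 mm over their backs; the gripper's body (76 mm by 85 mm) begins 54 mm behind the grasp point. The pads swing forward as they close: fully open they stand 13 mm farther back than shut.
Start: joints at [0.963, 0.207, 1.542, -0, 1.393, -0.15], TCP at [0.254, 0.516, 0.231] pointing down, gripper open.
Joint ranges: [-2.73, 2.73], [-0.86, 2.22], [0.23, 2.46], [-1.11, 4.25], [0.08, 2.63], [-2.82, 2.82]. Speed limits (rad/s): [2.79, 2.79, 3.14, 3.14, 3.14, 3.14].

INTERFACE

Orientations are given as a unit quaternion [w, x, y, z].
In Python, from station import * gives the robot as it stands. The module is installed in compiled form; this text tells all that it offers.
- The arm moves only by the shell command python3 -m crank 'ROWS' [OPENING] [FORCE]. ROWS is JSON, a list of rows, each a list of 6 numbers: the shift along the tool's x, y, z in m, then the turn, a rotation vector about the tool's x, y, z in rad. A call has 1 to 10 rows; each row is the pose to reach, as a shift and turn from the pose commanded when the call began, along the tool's axes at that moment; what a row does not reach only later rows make up. A row lasts 1/12 s, in which the tool goes at most 41.7 mm and 7.16 degrees, less where a joint would pass 70% of its speed; a pose out of reach is approached as far as the arm can. A call with a gripper value outside its range is refused whole. OPENING is the closure, from 0 (fully open) to 1 (shut), set as the call begins (- or left out, the last holds). The fingers move at their own pace and stop on an object; FORCE is the grip in N (left out, the last holds). Time passes only in rows, so rows that repeat a pose let the fingers close. It gives the time, the measured TCP pose, the force, the opening and the grip force at its end, in the units of the state.
- get_obs(): the state, without advancing time (a new reading comes with each control period).
- capture(name): name is "side" or "top" or "wrist"; returns a dict with "img" (384x512x3 uint8, blue, green, red), "z_map" (384x512 float32, m along the optical axis (not along the pixel's ray), 0 where there is no reading), "vfov" (degrees; the focal length in pixels is half the picture's height over the tangent of half this angle, whatever the lens; pixels are square), "cx", "cy" (the principal point, pixels), "R" (3x3) and "t" (3): a world point X has camera coordinates R X + t; the wrist camera has in their place "hand_eye" (4x4, takes a point from camera to tool coordinates, whose origin is the TCP and whose axes are the flange's). Camera axes: x right, y down, z forward; pixel columns grow to the right and rows downward; lengths in m; the calibration is good to about 2 mm. A picture is of the moment at which its call begins: read the wrist's pose just before it.
- sign_off(): hands the job in; it is judged then, once.
Trained networks look in the newest picture that a camera, given by its name, has taken for a name from the list of things; names that differ only in an ending like _2 or _b are one class to them, and where a whole thing is asked for, a point or a joint stands for the part that bears it (a point fixed in the world has none). Each returns a list of dicts, best first, with "score" (0 to 1); they miss things now and then, are a little off and sometimes report something else, mostly with a low value. They report only what shows in the picture. A call takes as long as a camera call. They do not tell look-alikes from the thing itself.
- recognise(camera, label): "box" ([left, top, width, height] in pixels, round what is visible of it).
- tip_of(camera, label): "uv" ([column, row] in pixels: a listed point, or the origin of a listed thing).
The state is a dict: "time": time; "joints": joint angles; "joint_velocities": joint speeds; "joint_efforts": joint torques, N m; "eef_pos": TCP position; "ee_rot": TCP orientation; "ft_force": force on the tool from outside, world axes, zero at the start; "moment": the same for the moment, N m; "gripper_width": opening from 0.0 (shut) to 1.0 (fully open); "gripper_force": force on a finger pad.
Only numpy, scipy, OpenCV 4.12 (cv2) and the standard library are available. Lean on these libraries where they do the work, as an engineer would, in place of code of your own. Each camera call takes 0.05 s, during which the arm holds its last target. There are 200 camera calls.

TASK

Two cleaned well inserts of the embedding station lie across the drying rack; the one farther from the robot has been checked, so leave it lying there. Take the one nearer the robot, find by feel on the gauge pin which of its two ends is the deep blind bore, and slide that bore fully down onto the pin, until the end rests on the pin's collar, to prove that it is clear of wax. Then take it off, turn it over, and finish while still holding it in the gripper with the bore upright and facing up, well above the rack (the middle of the insert at least 16 cm over the bench) and touching nothing else.

Things in the scene. Friction and masses are not known exactly. Their poses are not given: they have to be found in the camera images.
- insert_1: Well insert: eight-sided aluminium bar, 34 mm across flats, 64 mm long, 0.09 to 0.18 kg, lying on a flat across both rails, y axis along it, origin at its middle. Both ends show the same 17 mm mouth on the axis: one is the blind bore, 44 mm deep, the other a recess only 5 mm deep. The axes do not tell which end (+y or -y) is bored, nor the name which insert lies nearer.
- insert_2: The other well insert: eight-sided aluminium bar, 34 mm across flats, 64 mm long, 0.09 to 0.18 kg, lying on a flat across both rails, y axis along it, origin at its middle. Both ends show the same 17 mm mouth on the axis: one is the blind bore, 44 mm deep, the other a recess only 5 mm deep. The axes do not tell which end (+y or -y) is bored, nor the name which insert lies nearer.
- rack: Drying rack, fixed: two round rails, 8 mm thick, along x at y = -21 and +21 mm, tops 40 mm over the bench, between end plates (66 mm wide, 38 mm high) at x = -122 and +122 mm; a thin bar low between the rails. Origin on the bench, z up, x away from the robot. Inserts lie across both rails, middle 57 mm over the bench at y = 0, about 50 mm before and beyond the origin; one lies stably anywhere along the rails.
- gauge: Bore gauge, fixed: dark steel base plate 80 x 64 mm, 12 mm thick, in its middle an upright steel pin on a round collar, 31 mm in diameter and 4 mm high. Origin on the bench under the pin, z up. Lab equipment, 0.1 to 0.4 m high, stands behind the work, from x = 0.72 m on.
- pin_collar (a point): Centre of the collar's upper face, 16 mm over the bench, z up along the pin. The pin is 13 mm thick and stands 36 mm above this point, its top 8 mm tapering to a round nose. With the bore fully on, the insert's end rests on the collar, its middle 32 mm above this point; with the recess down it stops on the nose, middle 63 mm above.
Mind the look-alikes: they are no part of the job. What is shaped like the insert_1 but red is not meant.

How it is judged:
On the way:
1. the bore of the nearer insert is slid fully down onto the gauge pin, its end on the collar (within 3.5 mm) ((((horizontal distance between insert_1 and pin_collar below 0.003 m and z of insert_1 in the frame of pin_collar between 0.028 and 0.0355 m and angle between the y axis of insert_1 and the z axis of pin_collar, either way round below 0.1 rad) and x of insert_2 in the frame of rack between 0.02 and 0.11 m and y of insert_2 in the frame of rack between -0.02 and 0.02 m and height (world z) of insert_2 below 0.065 m) or ((horizontal distance between insert_2 and pin_collar below 0.003 m and z of insert_2 in the frame of pin_collar between 0.028 and 0.0355 m and angle between the y axis of insert_2 and the z axis of pin_collar, either way round below 0.1 rad) and x of insert_1 in the frame of rack between 0.02 and 0.11 m and y of insert_1 in the frame of rack between -0.02 and 0.02 m and height (world z) of insert_1 below 0.065 m))), for 0.2 s.
At the end, for the whole second after the job is handed in: The nearer insert is held by the fingers with its bore facing up, within 0.2 rad (11 degrees) of vertical, its middle more than 0.14 m over the bench, still, and touching neither rack, gauge nor the other insert; the farther insert still lies on the rack's far half (((angle between insert_1's own y axis and vertical below 0.2 rad and height (world z) of insert_1 above 0.14 m and contact force between insert_1 and the fingers above 1 N and linear speed of insert_1 below 0.03 m/s and angular speed of insert_1 below 0.3 rad/s and contact force between insert_1 and rack below 0.05 N and contact force between insert_1 and gauge below 0.05 N and contact force between insert_1 and insert_2 below 0.05 N and x of insert_2 in the frame of rack between 0.02 and 0.11 m and y of insert_2 in the frame of rack between -0.02 and 0.02 m and height (world z) of insert_2 below 0.065 m) or (angle between insert_2's own y axis and vertical above 2.9416 rad and height (world z) of insert_2 above 0.14 m and contact force between insert_2 and the fingers above 1 N and linear speed of insert_2 below 0.03 m/s and angular speed of insert_2 below 0.3 rad/s and contact force between insert_2 and rack below 0.05 N and contact force between insert_2 and gauge below 0.05 N and contact force between insert_2 and insert_1 below 0.05 N and x of insert_1 in the frame of rack between 0.02 and 0.11 m and y of insert_1 in the frame of rack between -0.02 and 0.02 m and height (world z) of insert_1 below 0.065 m))); the arm keeps its last pose, push and grip.
It fails at once if the farther insert is disturbed too (both inserts moved by more than 15 mm) (distance of each of insert_1, insert_2 from where it was at the start of the episode above 0.015 m).
It also fails if it takes over 72 s, if anything falls off the work surface, if the arm or the gripper's body presses on something with over 40 N, if the wrist force passes 120 N, or if a joint passes its speed limit or range.

## Working session

There is one attempt and no reset: what is moved stays moved. The work goes in short steps, Python scripts to look and compute and a shell command to move; the robot and the scene stay as the last step left them, time stands still between calls to the robot, and variables do not carry over. Pictures are saved under pics/ and viewed, at most 10 in all, crops included, and the job is handed in when it is done.

```bash
mkdir -p pics; cat > h.py <<'E'
from station import *
import numpy as np, cv2
from scipy.spatial.transform import Rotation as Ro
def q2R(q): return Ro.from_quat([q[1],q[2],q[3],q[0]]).as_matrix()
def world(c,u,v,z,ob=None):
    f=c["img"].shape[0]/2/np.tan(np.radians(c["vfov"])/2)
    p=np.array([(u-c["cx"])/f*z,(v-c["cy"])/f*z,z])
    if "R" in c: return c["R"].T@(p-c["t"])
    T=np.array(c["hand_eye"]); p=T[:3,:3]@p+T[:3,3]
    return q2R(ob["ee_rot"])@p+np.array(ob["eef_pos"])
def cloud(c,ob=None):
    z=c["z_map"]; v,u=np.mgrid[:z.shape[0],:z.shape[1]]
    f=z.shape[0]/2/np.tan(np.radians(c["vfov"])/2)
    p=np.stack([(u-c["cx"])/f*z,(v-c["cy"])/f*z,z],-1)
    if "R" in c: return (p-c["t"])@c["R"]
    T=np.array(c["hand_eye"]); p=p@T[:3,:3].T+T[:3,3]
    return p@q2R(ob["ee_rot"]).T+np.array(ob["eef_pos"])
E
python3 - <<'E'
from h import *
o=get_obs(); print(o)
for n in ["top","side"]:
    c=capture(n); cv2.imwrite(f"pics/{n}0.png",c["img"]); P=cloud(c)
    np.save(f"{n}0.npy",P)
    for l in ["insert_1","rack","gauge","pin_collar"]:
        for d in tip_of(n,l)[:4]:
            u,v=d["uv"]; i,j=min(383,max(0,int(round(v)))),min(511,max(0,int(round(u))))
            print(n,l,round(d["score"],2),np.round(d["uv"],1),P[i,j].round(3))
E
```

```text
{'time': 0.0, 'joints': array([ 9.62481282e-01,  2.07453819e-01,  1.54299559e+00,  1.08782052e-05,
        1.39347542e+00, -1.50466732e-01]), 'joint_velocities': array([0.0002789 , 0.00032773, 0.00059355, 0.00050835, 0.00054684,
       0.00124979]), 'joint_efforts': array([-7.69326543e-04, -3.83032858e+01, -2.91595066e+01, -3.88571198e-04,
        1.05431778e-02, -4.28969713e-06]), 'eef_pos': array([0.25370635, 0.51514491, 0.23008681]), 'ee_rot': array([-4.36836519e-04,  2.26930665e-01,  9.73910218e-01, -1.08118112e-03]), 'ft_force': array([ 0.37061006, -0.30118235, -0.27931619]), 'moment': array([-0.04636037, -0.00598558,  0.01059784]), 'gripper_force': 0.0, 'gripper_width': 0.9994786051461072}
top insert_1 0.96 [277.8 183.7] [0.58  0.    0.072]
top insert_1 0.76 [280.9 226.7] [ 0.479 -0.021  0.073]
top insert_1 0.61 [329.7 218.3] [ 0.523 -0.139  0.035]
top gauge 0.96 [204.8 195.5] [0.531 0.173 0.04 ]
top pin_collar 0.85 [205.  197.5] [0.53  0.176 0.013]
side insert_1 0.75 [272.6 207.6] [ 0.58  -0.031  0.072]
side insert_1 0.65 [227.7 206.7] [ 0.481 -0.03   0.074]
side insert_1 0.58 [250.2 257.8] [ 0.525 -0.156  0.026]
side rack 0.83 [247.9 231.6] [ 0.528 -0.013  0.   ]
side gauge 0.8 [251.6 196. ] [0.545 0.161 0.011]
side pin_collar 0.7 [252.6 192.6] [0.548 0.168 0.017]
```

View pics/top0.png

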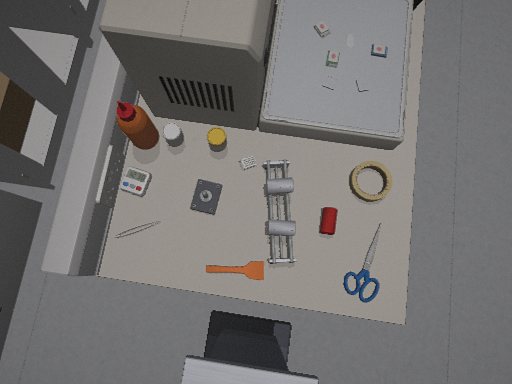

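View pics/side0.png

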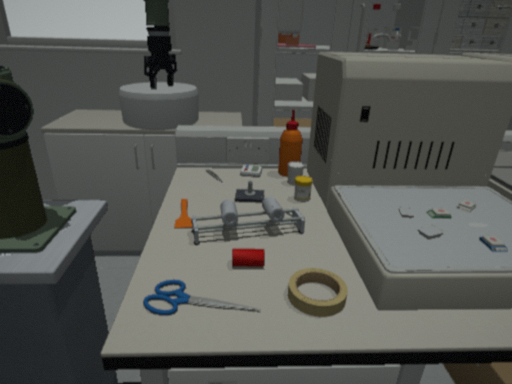

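```bash
python3 - <<'E'
from h import *
for n in ["top","side"]:
    P=np.load(n+"0.npy").reshape(-1,3)
    def s(x0,x1,y0,y1,z0,z1):
        m=(P[:,0]>x0)&(P[:,0]<x1)&(P[:,1]>y0)&(P[:,1]<y1)&(P[:,2]>z0)&(P[:,2]<z1);return P[m]
    for nm,b in dict(near=(.43,.53,-.08,.06,.068,.085),far=(.54,.63,-.08,.06,.068,.085),pin=(.45,.6,.1,.25,.03,.06),base=(.4,.65,.08,.28,.009,.0145),rackpl=(.35,.8,-.09,.09,.033,.042)).items():
        q=s(*b)
        if len(q)<4: print(n,nm,len(q));continue
        r=cv2.minAreaRect(q[:,:2].astype(np.float32)*1000)
        print(n,nm,len(q),q.mean(0).round(4),np.round(r[0],1),np.round(r[1],1),round(r[2],1),q[:,:2].min(0).round(3),q[:,:2].max(0).round(3))
E
```

```text
top near 286 [ 0.4797 -0.022   0.0723] [480.6 -21.8] [28.7 63.3] 5.9 [ 0.464 -0.054] [0.496 0.01 ]
top far 260 [ 0.5801 -0.0044  0.0724] [580.   -4.6] [28.2 63.1] 13.4 [ 0.561 -0.037] [0.601 0.027]
top pin 26 [0.5352 0.1738 0.0465] [535.8 174.2] [ 9.6 10.5] 55.3 [0.53  0.169] [0.541 0.18 ]
top base 620 [0.5361 0.1749 0.0117] [536.6 174.9] [64. 80.] 84.8 [0.495 0.141] [0.579 0.21 ]
top rackpl 693 [ 0.5429 -0.014   0.0379] [563.2   3.1] [177.1 335.1] 88.6 [ 0.395 -0.089] [0.733 0.088]
side near 161 [ 0.4824 -0.0274  0.0721] [482.3 -24. ] [26.6 65.4] 7.0 [ 0.467 -0.057] [0.499 0.007]
side far 151 [ 0.5813 -0.01    0.072 ] [582.4  -6. ] [25.  64.8] 14.7 [ 0.565 -0.04 ] [0.601 0.025]
side pin 35 [0.539  0.1716 0.0409] [539.4 171.4] [11.6  8.2] 2.6 [0.534 0.167] [0.545 0.176]
side base 242 [0.5383 0.169  0.0115] [537.7 172.8] [67.  77.8] 85.0 [0.498 0.139] [0.578 0.208]
side rackpl 736 [ 0.5446 -0.0202  0.0372] [565.3   1. ] [174.1 334.8] 88.7 [ 0.397 -0.09 ] [0.735 0.084]
```

The top view shows the near insert at (281,227), the far one at (280,185), the gauge pin at (206,196) and the red decoy at (329,220). The side view agrees to within about 2 mm. I'll grasp with a 20° tilt so that the hand clears the bench at the pin.

```bash
cat >> h.py <<'E'
def rel(p,R,ob=None):
    ob=ob or get_obs(); R0=q2R(ob["ee_rot"]); p0=np.array(ob["eef_pos"])
    print("shift",(R0.T@(np.array(p)-p0)).round(4),"rv",Ro.from_matrix(R0.T@R).as_rotvec().round(4), "rows: %.1f pos, %.1f rot"%(np.linalg.norm(p-p0)/.0417,np.degrees(Ro.from_matrix(R0.T@R).magnitude())/7.16))
C=np.array([.481,-.0223,.057]); b=np.radians(6.2)
A=np.array([-np.sin(b),np.cos(b),0])   # insert axis towards +y
Zu=np.array([0,0,1.]); t=np.radians(20)
def grasp(sgn,off=.006):  # sgn=+1: +y end will go down
    d=A*sgn; z=-Zu*np.cos(t)+d*np.sin(t)
    y=np.cross(A,Zu)   # ~ +x world
    R=np.stack([np.cross(y,z),y,z],1); return C-off*d+.019*z,R
E
python3 - <<'E'
from h import *
p,R=grasp(1); print(p,R.round(2)); rel(p-.09*R[:,2],R)
E
```

```text
[ 0.48094617 -0.02180453  0.03914584] [[-0.1   0.99 -0.04]
 [ 0.93  0.11  0.34]
 [ 0.34 -0.   -0.94]]
shift [-0.4575 -0.4079  0.1076] rv [-0.1754  0.3191  0.9942] rows: 14.9 pos, 8.5 rot
```

```bash
T='[-0.4575,-0.408,0.1076,-0.175,0.319,0.994]'
python3 -m crank '[[-0.4575,-0.408,0.1076,-0.175,0.319,0.994],[-0.4575,-0.408,0.1076,-0.175,0.319,0.994],[-0.4575,-0.408,0.1076,-0.175,0.319,0.994],[-0.4575,-0.408,0.1076,-0.175,0.319,0.994],[-0.4575,-0.408,0.1076,-0.175,0.319,0.994],[-0.4575,-0.408,0.1076,-0.175,0.319,0.994],[-0.4575,-0.408,0.1076,-0.175,0.319,0.994],[-0.4575,-0.408,0.1076,-0.175,0.319,0.994],[-0.4575,-0.408,0.1076,-0.175,0.319,0.994],[-0.4575,-0.408,0.1076,-0.175,0.319,0.994]]' 0 40
python3 -c "
from h import *
p,R=grasp(1); rel(p-.09*R[:,2],R);print(get_obs()['joints'])"
```

```text
time: 1.33
eef_pos: [0.4082, 0.1328, 0.1591]
ee_rot: [-0.129, 0.659, 0.732, 0.116]
ft_force: [0.2, -0.3, -0.3]
gripper_width: 0.998
gripper_force: 0.0
shift [-0.1927  0.0563 -0.0325] rv [ 0.0015 -0.0003 -0.0031] rows: 4.9 pos, 0.0 rot
[-0.14648707 -0.02656363  1.99809799  0.35362144  1.27820609 -0.37276528]
```

```bash

python3 -m crank '[[-0.1927,0.0563,-0.0325,0,0,0],[-0.1927,0.0563,-0.0325,0,0,0],[-0.1927,0.0563,-0.0325,0,0,0],[-0.1927,0.0563,-0.0325,0,0,0],[-0.1927,0.0563,-0.0325,0,0,0],[-0.1927,0.0563,-0.0325,0,0,0],[-0.1927,0.0563,-0.0325,0,0,0]]'
python3 -c "
from h import *
o=get_obs();print(o['joints'])
c=capture('wrist');cv2.imwrite('pics/w1.png',c['img']);P=cloud(c,o).reshape(-1,3);print(np.array(c['hand_eye']).round(3))
m=(P[:,0]>.43)&(P[:,0]<.53)&(P[:,1]>-.08)&(P[:,1]<.06)&(P[:,2]>.069)&(P[:,2]<.085);q=P[m]
print(len(q),q.mean(0),cv2.minAreaRect(q[:,:2].astype(np.float32)*1000))
p,R=grasp(1); rel(p,R,o)"
```

```text
time: 1.92
eef_pos: [0.4856, -0.0514, 0.1236]
ee_rot: [-0.129, 0.659, 0.732, 0.116]
ft_force: [0.6, 0.0, -0.2]
gripper_width: 1.004
gripper_force: 0.0
[-0.47533258  0.23852909  1.7878791   0.29918024  1.32372216 -0.684604  ]
[[ 0.001 -0.953 -0.302  0.077]
 [ 1.     0.001 -0.001 -0.001]
 [ 0.001 -0.302  0.953 -0.142]
 [ 0.     0.     0.     1.   ]]
2805 [ 0.48118477 -0.02093873  0.07232464] ((480.9615478515625, -20.54342269897461), (24.322948455810547, 63.96806716918945), 5.956484317779541)
shift [-0.0007 -0.0015  0.0896] rv [ 0.0005 -0.0001 -0.0031] rows: 2.1 pos, 0.0 rot
```

View pics/w1.png

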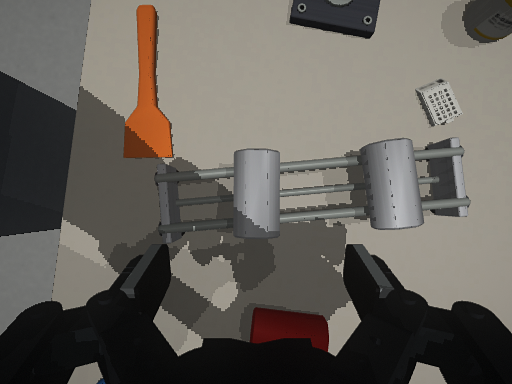

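The wrist view shows the insert at (257,193), centred between the fingers, with no obstacle in the way. I'll descend, close and lift.

```bash

python3 -m crank '[[0,-0.0015,0.03,0,0,-0.003],[0,-0.0015,0.06,0,0,-0.003],[0,-0.0015,0.08,0,0,-0.003],[0,-0.0015,0.0896,0,0,-0.003],[0,-0.0015,0.0896,0,0,-0.003],[0,-0.0015,0.0896,0,0,-0.003]]'
python3 -m crank '[[0,0,0,0,0,0],[0,0,0,0,0,0],[0,0,0,0,0,0],[0,0,0,0,0,0],[0,0,0,0,0,0],[0,0,0,0,0,0],[0,0,0,0,0,0],[0,0,0,0,0,0]]' 1 60
python3 -m crank '[[0,0,0,0,0,0],[0,0,0,0,0,0]]'
python3 -c "
from h import *
o=get_obs();R=q2R(o['ee_rot']);print('insert mid in tool',R.T@(C-o['eef_pos']),'axis',R.T@A)"
```

```text
time: 2.47
eef_pos: [0.48, -0.0184, 0.0402]
ee_rot: [-0.129, 0.656, 0.735, 0.116]
ft_force: [-0.7, -1.0, 0.1]
gripper_width: 0.998
gripper_force: 0.0
time: 3.13
eef_pos: [0.481, -0.0199, 0.0407]
ee_rot: [-0.128, 0.657, 0.734, 0.116]
ft_force: [-0.9, -0.7, 6.7]
gripper_width: 0.389
gripper_force: 59.3
time: 3.3
eef_pos: [0.481, -0.0199, 0.0407]
ee_rot: [-0.128, 0.657, 0.734, 0.116]
ft_force: [-0.5, -1.0, 6.5]
gripper_width: 0.387
gripper_force: 59.3
insert mid in tool [ 0.00330506 -0.00021543 -0.01616521] axis [0.93999706 0.002776   0.34117124]
```

```bash
cat >> h.py <<'E'
PIN=np.array([.537,.174,.016])
M=np.array([.0033,0,-.0162])       # insert mid in tool
AX=np.array([.940,.003,.341]); AX/=np.linalg.norm(AX)   # axis (+y end) in tool
def stand(az,mid,sgn=1):   # sgn +1: +y end down
    k=AX*sgn; a=np.radians(az); h=np.array([np.cos(a),np.sin(a),0])
    # tool frame: k -> -Zu, and tool z's component normal to k -> h
    zt=np.array([0,0,1.]); e=zt-zt@k*k; e/=np.linalg.norm(e)
    R=np.stack([-Zu,h,np.cross(-Zu,h)],1)@np.stack([k,e,np.cross(k,e)],1).T
    return np.array(mid)-R@M,R
E
python3 -m crank '[[0.01,0,-0.03,0,0,0],[0.024,0,-0.065,0,0,0],[0.037,0,-0.1,0,0,0],[0.05,0,-0.14,0,0,0],[0.05,0,-0.14,0,0,0]]'
python3 -c "
from h import *
for az in (-40,-20,-60):
  p,R=stand(az,PIN+[0,0,.124]);print(p,R.round(2)); rel(p,R)
print(get_obs()['joints'])"
```

```text
time: 3.72
eef_pos: [0.4851, -0.0221, 0.1963]
ee_rot: [-0.122, 0.656, 0.735, 0.119]
ft_force: [2.3, -0.2, -0.7]
gripper_width: 0.387
gripper_force: 60.4
[0.54953487 0.16349574 0.13757767] [[-0.26  0.64  0.72]
 [ 0.22  0.77 -0.6 ]
 [-0.94 -0.   -0.34]]
shift [0.1469 0.0837 0.1159] rv [-0.3421 -1.477  -0.7698] rows: 4.9 pos, 13.6 rot
[0.55237159 0.16841641 0.13757767] [[-0.32  0.34  0.88]
 [ 0.11  0.94 -0.32]
 [-0.94 -0.   -0.34]]
shift [0.1512 0.087  0.1175] rv [-0.5046 -1.3803 -1.112 ] rows: 5.0 pos, 14.7 rot
[0.54518626 0.15984205 0.13757767] [[-0.17  0.87  0.47]
 [ 0.29  0.5  -0.81]
 [-0.94 -0.   -0.34]]
shift [0.144  0.079  0.1148] rv [-0.1777 -1.5379 -0.4229] rows: 4.8 pos, 12.8 rot
[-0.42426458  0.11803749  1.75955076  0.3028048   1.43745131 -0.60471092]
```

```bash

python3 -m crank '[[0.167,0.084,0.06,-0.342,-1.477,-0.770],[0.167,0.084,0.06,-0.342,-1.477,-0.770],[0.167,0.084,0.06,-0.342,-1.477,-0.770],[0.167,0.084,0.06,-0.342,-1.477,-0.770],[0.167,0.084,0.06,-0.342,-1.477,-0.770],[0.167,0.084,0.06,-0.342,-1.477,-0.770],[0.167,0.084,0.06,-0.342,-1.477,-0.770],[0.167,0.084,0.06,-0.342,-1.477,-0.770],[0.167,0.084,0.06,-0.342,-1.477,-0.770],[0.167,0.084,0.06,-0.342,-1.477,-0.770]]'
python3 -c "
from h import *
p,R=stand(-40,PIN+[0,0,.124]); rel(p,R);print(get_obs()['joints'])"
```

```text
time: 4.55
eef_pos: [0.5438, 0.1668, 0.1893]
ee_rot: [0.379, 0.41, 0.821, -0.119]
ft_force: [-0.5, -0.6, -1.7]
gripper_width: 0.38
gripper_force: 60.3
shift [ 0.0331 -0.0037  0.0401] rv [-0.0907 -0.4014 -0.1962] rows: 1.2 pos, 3.6 rot
[ 0.53898871  0.21713037  1.85152994 -0.94242539  1.05332298  0.37978567]
```

```bash

python3 -m crank '[[0.033,-0.0037,0.04,-0.09,-0.401,-0.196],[0.033,-0.0037,0.04,-0.09,-0.401,-0.196],[0.033,-0.0037,0.04,-0.09,-0.401,-0.196],[0.033,-0.0037,0.04,-0.09,-0.401,-0.196],[0.033,-0.0037,0.04,-0.09,-0.401,-0.196],[0.033,-0.0037,0.04,-0.09,-0.401,-0.196],[0.033,-0.0037,0.04,-0.09,-0.401,-0.196]]'
python3 - <<'E'
from h import *
p,R=stand(-40,PIN+[0,0,.124]); o=get_obs(); rel(p,R,o);print(o['joints'])
c=capture('wrist');cv2.imwrite('pics/w2.png',c['img']);np.save('w2.npy',cloud(c,o))
s=capture('side');t_=capture('top')
for n,k in (('side',s),('top',t_)):
    P=cloud(k).reshape(-1,3); print(n)
    for z0,z1 in ((.12,.17),):
        m=(abs(P[:,0]-.537)<.03)&(abs(P[:,1]-.174)<.03)&(P[:,2]>z0)&(P[:,2]<z1); q=P[m]; print(len(q),q.min(0).round(3),q.max(0).round(3),q.mean(0).round(3))
cv2.imwrite('pics/s2.png',cv2.resize(s['img'][120:240,180:340],None,fx=4,fy=4,interpolation=cv2.INTER_CUBIC))
E
```

```text
time: 5.13
eef_pos: [0.5321, 0.1998, 0.1633]
ee_rot: [0.43, 0.335, 0.811, -0.212]
ft_force: [-0.3, 0.4, -1.4]
gripper_width: 0.389
gripper_force: 62.3
shift [ 0.0014 -0.0108  0.0465] rv [-0.1292 -0.2271 -0.0046] rows: 1.1 pos, 2.1 rot
[ 0.68040732  0.40098769  1.7918427  -1.10774882  1.22177504  0.46052076]
side
116 [0.507 0.182 0.134] [0.537 0.204 0.17 ] [0.521 0.195 0.154]
top
3 [0.512 0.185 0.159] [0.524 0.194 0.166] [0.52  0.191 0.163]
```

View pics/s2.png

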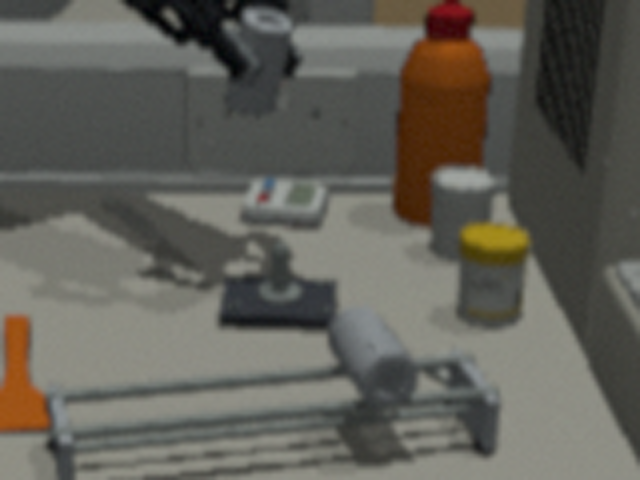

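View pics/w2.png

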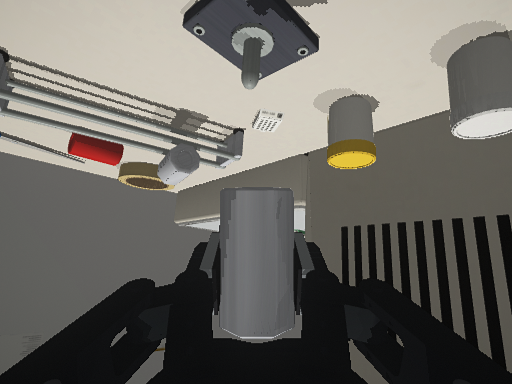

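The side view shows the insert upright but tilted, not yet over the pin. The wrist view shows the insert at (257,265) and the pin nose at (250,80). Joint 4 is at its lower limit of -1.11, so I'll fit the kinematics and pick a reachable azimuth.

```bash
cat > kin.py <<'E'
from h import *
from scipy.optimize import least_squares
D=[([.962481,.207454,1.542996,0,1.393475,-.150467],[.25371,.51514,.23009],[0,.2269,.9739,-.001]),
([-.146487,-.026564,1.998098,.353621,1.278206,-.372765],[.4082,.1328,.1591],[-.129,.659,.732,.116]),
([-.475333,.238529,1.787879,.29918,1.323722,-.684604],[.4856,-.0514,.1236],[-.129,.659,.732,.116]),
([-.424265,.118037,1.759551,.302805,1.437451,-.604711],[.4851,-.0221,.1963],[-.122,.656,.735,.119]),
([.538989,.21713,1.85153,-.942425,1.053323,.379786],[.5438,.1668,.1893],[.379,.41,.821,-.119]),
([.680407,.400988,1.791843,-1.107749,1.221775,.460521],[.5321,.1998,.1633],[.43,.335,.811,-.212])]
rz=lambda a:Ro.from_euler('z',a).as_matrix(); ry=lambda a:Ro.from_euler('y',a).as_matrix()
def fk(q,k):
    a,h,L1,L2,e,d,_=k; A1=rz(q[0]);A2=A1@ry(q[1]);A3=A2@ry(q[2]);A4=A3@rz(q[3])@ry(q[4])
    return A1@[a,0,h]+A2@[0,0,L1]+A3@[e,0,L2]+A4@[0,0,d], A4@rz(q[5]+k[6])
def res(k):
    r=[]
    for q,p,w in D:
        P,R=fk(q,k); r+=list((P-p)*10)+list((R.T@q2R(w)-np.eye(3)).ravel()*.5)
    return r
K=least_squares(res,[0,.3,.35,.35,0,.25,np.pi/2])
k=K.x
LO=np.array([-2.73,-.86,.23,-1.11,.08,-2.82]);HI=np.array([2.73,2.22,2.46,4.25,2.63,2.82])
def ik(p,R,q0):
    f=lambda q:np.r_[(fk(q,k)[0]-p)*10,Ro.from_matrix(fk(q,k)[1].T@R).as_rotvec()]
    s=least_squares(f,np.clip(q0,LO+.01,HI-.01),bounds=(LO+.005,HI-.005)); return s.x,np.linalg.norm(s.fun)
E
python3 - <<'E'
from kin import *
print(k.round(4),K.cost)
q=get_obs()['joints']
for sg in (1,-1):
  for az in (-40,-20,0,20,40,60):
    for z in (.124,.032):
      p,R=stand(az,PIN+[0,0,z],sg); out=[]
      for q0 in (q,[.3,.3,1.9,0,.6,-1.2*sg],[.3,.3,1.9,3.14,.6,1.2*sg]):
        s,e=ik(p,R,q0)
        if e<.02: out.append(s.round(2).tolist())
      print(sg,az,z,out)
E
```

```text
[0.0334 0.2437 0.4587 0.4641 0.1018 0.2822 1.5709] 2.1371743039165287
1 -40 0.124 []
1 -40 0.032 []
1 -20 0.124 []
1 -20 0.032 []
1 0 0.124 [[0.54, 0.31, 2.26, 3.92, 0.77, 1.16]]
1 0 0.032 [[0.54, 0.62, 2.23, 3.77, 0.98, 1.39]]
1 20 0.124 [[0.29, 0.29, 2.31, 3.05, 0.68, 1.62]]
1 20 0.032 [[0.29, 0.62, 2.27, 3.07, 0.97, 1.59]]
1 40 0.124 [[0.04, 0.32, 2.24, 2.22, 0.81, 2.05]]
1 40 0.032 [[0.04, 0.63, 2.21, 2.38, 0.99, 1.79]]
1 60 0.124 [[-0.1, 0.41, 2.09, 1.69, 1.04, 2.26]]
1 60 0.032 [[-0.1, 0.66, 2.05, 1.81, 1.08, 2.01]]
-1 -40 0.124 []
-1 -40 0.032 []
-1 -20 0.124 [[0.71, 0.92, 2.0, 4.14, 1.81, -1.77]]
-1 -20 0.032 [[0.71, 1.16, 1.88, 4.17, 1.87, -1.66]]
-1 0 0.124 [[0.54, 0.93, 2.13, 3.67, 1.85, -1.62]]
-1 0 0.032 [[0.54, 1.19, 2.0, 3.69, 1.96, -1.55]]
-1 20 0.124 [[0.29, 0.94, 2.17, 3.08, 1.89, -1.57], [0.29, 0.94, 2.17, 3.08, 1.89, -1.57], [0.29, 0.94, 2.17, 3.08, 1.89, -1.57]]
-1 20 0.032 [[0.29, 1.21, 2.03, 3.08, 2.02, -1.58], [0.29, 1.21, 2.03, 3.08, 2.02, -1.58], [0.29, 1.21, 2.03, 3.08, 2.02, -1.58]]
-1 40 0.124 [[0.04, 0.93, 2.11, 2.5, 1.84, -1.51], [0.04, 0.93, 2.11, 2.5, 1.84, -1.51], [0.04, 0.93, 2.11, 2.5, 1.84, -1.51]]
-1 40 0.032 [[0.04, 1.19, 1.98, 2.48, 1.94, -1.59], [0.04, 1.19, 1.98, 2.48, 1.94, -1.59], [0.04, 1.19, 1.98, 2.48, 1.94, -1.59]]
-1 60 0.124 [[-0.1, 0.92, 1.97, 2.06, 1.81, -1.34], [-0.1, 0.92, 1.97, 2.06, 1.81, -1.34], [-0.1, 0.92, 1.97, 2.06, 1.81, -1.34]]
-1 60 0.032 [[-0.1, 1.16, 1.85, 2.03, 1.86, -1.45], [-0.1, 1.16, 1.85, 2.03, 1.86, -1.45], [-0.1, 1.16, 1.85, 2.03, 1.86, -1.45]]
```

```bash
python3 - <<'E'
from kin import *
import itertools
ax={'x':[1,0,0],'y':[0,1,0],'z':[0,0,1]}
V=[np.array(ax[c])*s for c in 'xyz' for s in (1,-1)]
W=[q2R(w) for _,_,w in D]
rv=lambda v,a:Ro.from_rotvec(v*a).as_matrix()
out=[]
for v3,v4,v5,v6 in itertools.product(V,repeat=4):
    C_=[rz(q[0])@ry(q[1])@rv(v3,q[2])@rv(v4,q[3])@rv(v5,q[4]) for q,_,_ in D]
    # R=C_ * Kc * rot6 ; tool z-axis col: unknown const vector n: use Kc from data0 with v6 as tool axis
    Kc=C_[0].T@W[0]@rv(v6,-D[0][0][5])
    e=sum(np.linalg.norm(c@Kc@rv(v6,q[5])-w) for c,w,(q,_,_) in zip(C_,W,D))
    out.append((e,v3,v4,v5,v6))
out.sort(key=lambda o:o[0])
for o in out[:6]: print(o)
E
```

```text
(np.float64(0.005519579736289086), array([0, 1, 0]), array([0, 0, 1]), array([0, 1, 0]), array([0, 0, 1]))
(np.float64(1.471043177551719), array([0, 1, 0]), array([0, 0, 1]), array([-1,  0,  0]), array([0, 0, 1]))
(np.float64(1.471115513899359), array([0, 1, 0]), array([0, 0, 1]), array([0, 0, 1]), array([0, 0, 1]))
(np.float64(1.4716872049100689), array([0, 1, 0]), array([0, 0, 1]), array([ 0,  0, -1]), array([0, 0, 1]))
(np.float64(1.4717752983190755), array([0, 1, 0]), array([0, 0, 1]), array([1, 0, 0]), array([0, 0, 1]))
(np.float64(2.0727281815086593), array([0, 1, 0]), array([0, 0, 1]), array([ 0, -1,  0]), array([0, 0, 1]))
```

```bash
python3 - <<'E'
from kin import *
q,p,w=D[0]
print((ry(-q[4])@rz(-q[3])@ry(-q[1]-q[2])@rz(-q[0])@q2R(w)@rz(-q[5])).round(3))
s=least_squares(res,[0,.3,.35,.35,0,.25,0]);print(s.x,s.cost)
s=least_squares(res,[0,.3,.35,.35,0,.25,-1.57]);print(s.x,s.cost)
E
```

```text
[[ 0.    -1.    -0.   ]
 [ 1.     0.    -0.001]
 [ 0.001 -0.     1.   ]]
[0.033353   0.24370053 0.45866258 0.46413386 0.10177276 0.28222104
 1.5708674 ] 2.137174303916529
[0.03335301 0.24370053 0.45866258 0.46413385 0.10177276 0.28222104
 1.5708674 ] 2.1371743039165296
```

```bash
python3 - <<'E'
s=open('kin.py').read()
s=s.replace("a,h,L1,L2,e,d,_=k;","a,h,L1,L2,e,d,_,y1,wx=k;").replace("[a,0,h]","[a,y1,h]").replace("A4@[0,0,d],","A4@[wx,0,d],").replace(".25,np.pi/2]",".25,np.pi/2,.08,0]")
open('kin.py','w').write(s)
from kin import *
print(k.round(4),K.cost)
q=get_obs()['joints']
for sg in (1,-1):
  for az in (-40,-20,0,20,40,60,80):
    for z in (.124,.032):
      p,R=stand(az,PIN+[0,0,z],sg); out=[]
      for q0 in (q,[.3,.3,1.9,0,.6,-1.2*sg],[.3,.3,1.9,3.14,.6,1.2*sg]):
        s,e=ik(p,R,q0)
        if e<.02: out.append(s.round(2).tolist())
      print(sg,az,z,out)
E
```

```text
[1.0000e-04 2.8280e-01 4.5490e-01 4.9950e-01 9.4100e-02 3.1600e-01
 1.5709e+00 8.6200e-02 0.0000e+00] 1.1877551980265701e-06
1 -40 0.124 []
1 -40 0.032 []
1 -20 0.124 []
1 -20 0.032 [[0.55, 0.63, 2.11, 4.21, 1.0, 1.2]]
1 0 0.124 [[0.31, 0.27, 2.33, 3.6, 0.72, 1.32]]
1 0 0.032 [[0.31, 0.59, 2.28, 3.5, 0.97, 1.47]]
1 20 0.124 [[-0.03, 0.23, 2.39, 2.61, 0.75, 1.84]]
1 20 0.032 [[-0.03, 0.59, 2.33, 2.72, 1.02, 1.66]]
1 40 0.124 [[-0.29, 0.28, 2.3, 1.89, 0.97, 2.13]]
1 40 0.032 [[-0.29, 0.6, 2.25, 2.04, 1.08, 1.85]]
1 60 0.124 [[-0.39, 0.39, 2.12, 1.46, 1.21, 2.24]]
1 60 0.032 [[-0.39, 0.64, 2.07, 1.54, 1.2, 2.02]]
1 80 0.124 [[-0.38, 0.52, 1.89, 1.19, 1.45, 2.29]]
1 80 0.032 [[-0.38, 0.72, 1.85, 1.21, 1.39, 2.14]]
-1 -40 0.124 []
-1 -40 0.032 []
-1 -20 0.124 [[0.55, 0.96, 1.99, 4.0, 1.8, -1.73]]
-1 -20 0.032 [[0.55, 1.2, 1.85, 4.02, 1.86, -1.65]]
-1 0 0.124 [[0.31, 0.98, 2.13, 3.45, 1.89, -1.58]]
-1 0 0.032 [[0.31, 1.23, 1.98, 3.47, 1.99, -1.55]]
-1 20 0.124 [[-0.03, 0.99, 2.18, 2.76, 1.95, -1.59], [-0.03, 0.99, 2.18, 2.76, 1.95, -1.59], [-0.03, 0.99, 2.18, 2.76, 1.95, -1.59]]
-1 20 0.03
[... 214 characters left out ...]
, [-0.29, 0.97, 2.11, 2.17, 1.89, -1.52]]
-1 40 0.032 [[-0.29, 1.22, 1.96, 2.14, 1.94, -1.62], [-0.29, 1.22, 1.96, 2.14, 1.94, -1.62], [-0.29, 1.22, 1.96, 2.14, 1.94, -1.62]]
-1 60 0.124 [[-0.39, 0.96, 1.95, 1.78, 1.88, -1.34], [-0.39, 0.96, 1.95, 1.78, 1.88, -1.34], [-0.39, 0.96, 1.95, 1.78, 1.88, -1.34]]
-1 60 0.032 [[-0.39, 1.19, 1.82, 1.75, 1.9, -1.44], [-0.39, 1.19, 1.82, 1.75, 1.9, -1.44], [-0.39, 1.19, 1.82, 1.75, 1.9, -1.44]]
-1 80 0.124 [[-0.38, 0.99, 1.74, 1.52, 1.97, -1.14], [-0.38, 0.99, 1.74, 1.52, 1.97, -1.14], [-0.38, 0.99, 1.74, 1.52, 1.97, -1.14]]
-1 80 0.032 [[-0.38, 1.2, 1.62, 1.49, 1.96, -1.24], [-0.38, 1.2, 1.62, 1.49, 1.96, -1.24], [-0.38, 1.2, 1.62, 1.49, 1.96, -1.24]]
```

```bash
cat >> kin.py <<'E'
def plan(q0,q1,n,P0=None):
    """n joint-space waypoints, two per call; rows relative to call start"""
    S=P0 or fk(q0,k)
    for i in range(1,n+1):
        q=q0+(q1-q0)*i/n; p,R=fk(q,k)
        r=Ro.from_matrix(S[1].T@R).as_rotvec()
        st=fk(q0+(q1-q0)*(i-1)/n,k); a=np.degrees(Ro.from_matrix(st[1].T@R).magnitude())
        ex=[(p+R@(M+s*.04*AX))[2] for s in (1,-1)]
        print(i,"row",np.r_[S[1].T@(p-S[0]),r].round(4).tolist(),"tcp",p.round(3),"ends z",np.round(ex,3),"d %.0fmm %.0fdeg"%(1e3*np.linalg.norm(p-st[0]),a))
        if i%2==0: S=(p,R)
E
python3 - <<'E'
from kin import *
P=np.load('w2.npy').reshape(-1,3)
def s(x0,x1,y0,y1,z0,z1):
    return P[(P[:,0]>x0)&(P[:,0]<x1)&(P[:,1]>y0)&(P[:,1]<y1)&(P[:,2]>z0)&(P[:,2]<z1)]
for b in ((.5,.57,.14,.21,.02,.04),(.5,.57,.14,.21,.03,.056),(.5,.57,.14,.21,.0145,.018),(.48,.6,.12,.23,.009,.0138)):
    q=s(*b); r=cv2.minAreaRect(q[:,:2].astype(np.float32)*1000); print(len(q),q.mean(0).round(4),np.round(r[0],1),np.round(r[1],1),round(r[2],1),q.max(0)[2])
o=get_obs(); q0=np.array(o['joints'])
p,R=stand(40,PIN+[0,0,.154]); q1,e=ik(p,R,[-.29,.25,2.3,1.9,.97,2.13]);print(q1.round(2),e)
plan(q0,q1,8,(np.array(o['eef_pos']),q2R(o['ee_rot'])))
E
```

```text
430 [0.5342 0.1808 0.0301] [534.6 180.3] [12.5  6.4] 41.5 0.03988917114126435
531 [0.5347 0.1802 0.0416] [535.8 179. ] [12.4 11. ] 36.7 0.05146605766350629
594 [0.5344 0.1803 0.0152] [537.3 178.6] [68.  29.8] 55.0 0.01799823118998517
5320 [0.5329 0.1809 0.0109] [537.2 177.4] [64.7 81.2] 85.7 0.01379737701457473
[-0.29  0.18  2.31  1.83  0.95  2.24] 1.3156546832153382e-15
1 row [0.0826, -0.0861, 0.0301, 0.2742, 0.301, 0.4035] tcp [0.453 0.151 0.083] ends z [0.059 0.128] d 123mm 33deg
2 row [0.1601, -0.1398, 0.0137, 0.6044, 0.5374, 0.8367] tcp [0.374 0.153 0.03 ] ends z [0.016 0.071] d 96mm 34deg
3 row [0.0304, -0.0638, 0.0089, 0.3273, 0.1778, 0.4835] tcp [0.319 0.193 0.007] ends z [-0.001  0.044] d 71mm 35deg
4 row [0.0734, -0.0911, -0.0174, 0.6786, 0.3051, 0.9818] tcp [0.305 0.248 0.012] ends z [0.005 0.048] d 57mm 36deg
5 row [0.0327, -0.0467, -0.023, 0.3471, 0.0846, 0.5202] tcp [0.336 0.293 0.04 ] ends z [0.027 0.077] d 61mm 36deg
6 row [0.087, -0.0614, -0.0775, 0.7194, 0.1235, 1.0338] tcp [0.401 0.306 0.082] ends z [0.059 0.122] d 78mm 36deg
7 row [0.0377, -0.0765, -0.0491, 0.3694, -0.0234, 0.5182] tcp [0.481 0.27  0.127] ends z [0.095 0.17 ] d 98mm 36deg
8 row [0.102, -0.1264, -0.1332, 0.7575, -0.1187, 1.0135] tcp [0.55  0.185 0.168] ends z [0.13 0.21] d 117mm 36deg
```

```bash
cat >> kin.py <<'E'
def planR(q0,q1,n,lift,P0,mid=None):
    """like plan, but the positions run straight in the world with a hump of height lift (towards mid)"""
    S=P0; pa=P0[0]; pb=fk(q1,k)[0]; qq=q0; prev=P0
    for i in range(1,n+1):
        u=i/n; R=fk(q0+(q1-q0)*u,k)[1]; p=pa+(pb-pa)*u+np.array(lift)*min(1,3*u,3*(1-u))
        qn,e=ik(p,R,qq)
        print(i,"row",np.r_[S[1].T@(p-S[0]),Ro.from_matrix(S[1].T@R).as_rotvec()].round(3).tolist(),"tcp",p.round(3),"q",qn.round(2),"e%.3f"%e,"%.0fmm %.0fdeg dq%.2f"%(1e3*np.linalg.norm(p-prev[0]),np.degrees(Ro.from_matrix(prev[1].T@R).magnitude()),abs(qn-qq).max()))
        qq=qn; prev=(p,R)
        if i%2==0: S=prev
E
sed -i 's/^PIN=.*/PIN=np.array([.537,.1755,.016])/' h.py
python3 - <<'E'
from kin import *
o=get_obs(); q0=np.array(o['joints'])
p,R=stand(40,PIN+[0,0,.154]); q1,e=ik(p,R,[-.29,.25,2.3,1.9,.97,2.13])
planR(q0,q1,8,[-.08,-.0,.08],(np.array(o['eef_pos']),q2R(o['ee_rot'])))
E
```

```text
1 row [-0.015, -0.023, -0.031, 0.274, 0.302, 0.403] tcp [0.505 0.198 0.194] q [ 0.58  0.33  1.63 -0.68  1.4   0.51] e0.000 41mm 33deg dq0.42
2 row [-0.03, -0.046, -0.062, 0.604, 0.539, 0.836] tcp [0.477 0.196 0.225] q [ 0.43  0.28  1.53 -0.34  1.58  0.73] e0.000 41mm 34deg dq0.34
3 row [-0.014, -0.016, -0.017, 0.327, 0.178, 0.483] tcp [0.459 0.195 0.245] q [ 0.24  0.23  1.51 -0.03  1.68  1.05] e0.000 27mm 35deg dq0.32
4 row [-0.015, -0.014, -0.017, 0.678, 0.306, 0.982] tcp [0.461 0.193 0.246] q [0.04 0.2  1.58 0.28 1.66 1.4 ] e0.000 3mm 36deg dq0.35
5 row [0.002, 0.002, -0.001, 0.347, 0.085, 0.52] tcp [0.463 0.191 0.246] q [-0.14  0.12  1.74  0.57  1.58  1.74] e0.000 3mm 36deg dq0.34
6 row [0.027, 0.013, 0.009, 0.719, 0.124, 1.034] tcp [0.485 0.189 0.227] q [-0.29  0.09  1.93  0.86  1.4   2.02] e0.000 30mm 36deg dq0.29
7 row [0.036, -0.012, 0.021, 0.369, -0.023, 0.519] tcp [0.517 0.188 0.197] q [-0.36  0.1   2.14  1.23  1.17  2.22] e0.000 44mm 36deg dq0.37
8 row [0.073, -0.024, 0.042, 0.757, -0.117, 1.015] tcp [0.55  0.186 0.168] q [-0.29  0.18  2.31  1.83  0.94  2.24] e0.000 44mm 36deg dq0.60
```

```bash

python3 -m crank '[[-0.015,-0.023,-0.031,0.274,0.302,0.403],[-0.015,-0.023,-0.031,0.274,0.302,0.403],[-0.015,-0.023,-0.031,0.274,0.302,0.403],[-0.015,-0.023,-0.031,0.274,0.302,0.403],[-0.015,-0.023,-0.031,0.274,0.302,0.403],[-0.03,-0.046,-0.062,0.604,0.539,0.836],[-0.03,-0.046,-0.062,0.604,0.539,0.836],[-0.03,-0.046,-0.062,0.604,0.539,0.836],[-0.03,-0.046,-0.062,0.604,0.539,0.836],[-0.03,-0.046,-0.062,0.604,0.539,0.836]]'
python3 -m crank '[[-0.014,-0.016,-0.017,0.327,0.178,0.483],[-0.014,-0.016,-0.017,0.327,0.178,0.483],[-0.014,-0.016,-0.017,0.327,0.178,0.483],[-0.014,-0.016,-0.017,0.327,0.178,0.483],[-0.014,-0.016,-0.017,0.327,0.178,0.483],[-0.015,-0.014,-0.017,0.678,0.306,0.982],[-0.015,-0.014,-0.017,0.678,0.306,0.982],[-0.015,-0.014,-0.017,0.678,0.306,0.982],[-0.015,-0.014,-0.017,0.678,0.306,0.982],[-0.015,-0.014,-0.017,0.678,0.306,0.982]]'
python3 -m crank '[[0.002,0.002,-0.001,0.347,0.085,0.52],[0.002,0.002,-0.001,0.347,0.085,0.52],[0.002,0.002,-0.001,0.347,0.085,0.52],[0.002,0.002,-0.001,0.347,0.085,0.52],[0.002,0.002,-0.001,0.347,0.085,0.52],[0.027,0.013,0.009,0.719,0.124,1.034],[0.027,0.013,0.009,0.719,0.124,1.034],[0.027,0.013,0.009,0.719,0.124,1.034],[0.027,0.013,0.009,0.719,0.124,1.034],[0.027,0.013,0.009,0.719,0.124,1.034]]'
python3 - <<'E'
from kin import *
o=get_obs(); q0=np.array(o['joints']); print(q0.round(2))
p,R=stand(40,PIN+[0,0,.154]); q1,e=ik(p,R,[-.29,.25,2.3,1.9,.97,2.13])
planR(q0,q1,2,[0,0,0],(np.array(o['eef_pos']),q2R(o['ee_rot'])))
E
```

```text
time: 6.12
eef_pos: [0.4776, 0.1961, 0.2262]
ee_rot: [0.14, 0.779, 0.592, -0.152]
ft_force: [0.4, -0.5, -1.9]
gripper_width: 0.387
gripper_force: 62.3
time: 6.95
eef_pos: [0.4611, 0.1928, 0.2464]
ee_rot: [-0.147, 0.975, 0.095, -0.137]
ft_force: [-0.8, -0.3, -1.7]
gripper_width: 0.383
gripper_force: 62.3
time: 7.78
eef_pos: [0.4855, 0.189, 0.2269]
ee_rot: [-0.383, 0.795, -0.443, -0.158]
ft_force: [-0.3, 0.1, -1.0]
gripper_width: 0.387
gripper_force: 62.3
[-0.29  0.09  1.92  0.85  1.4   2.02]
1 row [0.036, -0.012, 0.021, 0.413, -0.098, 0.446] tcp [0.518 0.188 0.197] q [-0.4   0.17  2.14  1.3   1.24  2.05] e0.000 44mm 35deg dq0.44
2 row [0.072, -0.024, 0.042, 0.764, -0.12, 1.022] tcp [0.55  0.186 0.168] q [-0.29  0.18  2.31  1.83  0.94  2.24] e0.000 44mm 39deg dq0.53
```

```bash

python3 -m crank '[[0.036,-0.012,0.021,0.413,-0.098,0.446],[0.036,-0.012,0.021,0.413,-0.098,0.446],[0.036,-0.012,0.021,0.413,-0.098,0.446],[0.036,-0.012,0.021,0.413,-0.098,0.446],[0.036,-0.012,0.021,0.413,-0.098,0.446],[0.072,-0.024,0.042,0.764,-0.12,1.022],[0.072,-0.024,0.042,0.764,-0.12,1.022],[0.072,-0.024,0.042,0.764,-0.12,1.022],[0.072,-0.024,0.042,0.764,-0.12,1.022],[0.072,-0.024,0.042,0.764,-0.12,1.022]]'
python3 -m crank '[[0,0,0,0,0,0],[0,0,0,0,0,0],[0,0,0,0,0,0],[0,0,0,0,0,0]]'
cat > look.py <<'E'
from kin import *
import sys
o=get_obs(); print(np.array(o['joints']).round(2),o['ft_force'])
c=capture('wrist'); cv2.imwrite(f'pics/{sys.argv[1]}.png',c['img']); P=cloud(c,o).reshape(-1,3)
def s(x0,x1,y0,y1,z0,z1):
    return P[(P[:,0]>x0)&(P[:,0]<x1)&(P[:,1]>y0)&(P[:,1]<y1)&(P[:,2]>z0)&(P[:,2]<z1)]
for b in ((.5,.57,.14,.21,.03,.056),(.48,.6,.12,.23,.009,.0138)):
    q=s(*b)
    if len(q)>9: r=cv2.minAreaRect(q[:,:2].astype(np.float32)*1000); print(len(q),q.mean(0).round(4),np.round(r[0],1),np.round(r[1],1),round(r[2],1),q.max(0)[2])
R=q2R(o['ee_rot']); print('mid',(o['eef_pos']+R@M).round(4),'axis',(R@AX).round(3))
# insert shape seen in tool frame, within +-25mm of tool y=0
T=(P-o['eef_pos'])@R; m=(abs(T[:,1])<.02)&(abs(T[:,0]-M[0])<.05)&(abs(T[:,2]-M[2])<.045); q=T[m]
g=q@np.array([AX[0],0,AX[2]]); e=q@np.array([AX[2],0,-AX[0]])
print('tool pts',len(q),'along axis',np.percentile(g,[1,99]).round(4),'expected',(M@AX+np.array([-.032,.032])).round(4),'perp',np.percentile(e,[1,99]).round(4),'exp mid',(M@np.array([AX[2],0,-AX[0]])).round(4))
E
python3 look.py w3
```

```text
time: 8.62
eef_pos: [0.5488, 0.1866, 0.1673]
ee_rot: [0.539, -0.304, 0.761, 0.197]
ft_force: [0.3, -0.1, -0.9]
gripper_width: 0.386
gripper_force: 62.3
time: 8.95
eef_pos: [0.5506, 0.1868, 0.1695]
ee_rot: [0.541, -0.308, 0.758, 0.196]
ft_force: [-0.6, 0.7, -2.6]
gripper_width: 0.387
gripper_force: 62.4
[-0.3   0.19  2.29  1.78  0.97  2.22] [-0.57645553  0.69300442 -2.63613387]
292 [0.5359 0.1755 0.0494] [536.8 175.6] [ 9.1 11.7] 58.2 0.052024239550861606
mid [0.5385 0.1758 0.1719] axis [ 0.024 -0.023 -0.999]
tool pts 12943 along axis [-0.0309  0.0306] expected [-0.0344  0.0296] perp [0.0224 0.057 ] exp mid 0.0164
```

View pics/w3.png

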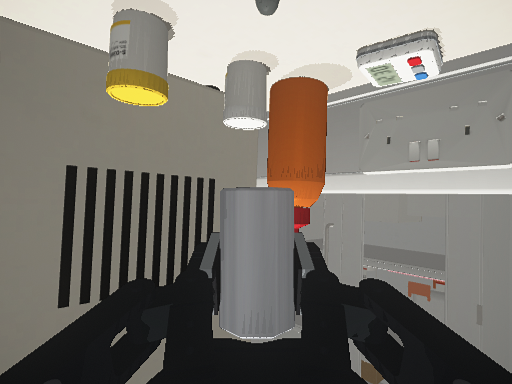

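```bash
cat > tilt.py <<'E'
from kin import *
o=get_obs(); R=q2R(o['ee_rot']); c=capture('wrist'); P=cloud(c,o).reshape(-1,3); T=(P-o['eef_pos'])@R
m=(abs(T[:,1])<.004)&(abs(T[:,0]-M[0])<.05)&(T[:,2]>-.05)&(T[:,2]<.03); q=T[m]
g=q@np.array([AX[0],0,AX[2]]); e=q@np.array([AX[2],0,-AX[0]])
for lo in np.arange(-.04,.04,.008):
    w=(g>lo)&(g<lo+.008)
    if w.sum(): print(round(lo+.004,3),w.sum(),np.percentile(e[w],[5,50,95]).round(4))
E
python3 tilt.py
python3 -c "
from h import *
p,R=stand(40,PIN+[0,0,.09]);rel(p,R)"
```

```text
-0.036 20 [0.0315 0.0321 0.0327]
-0.028 339 [0.0326 0.0336 0.0346]
-0.02 376 [0.0326 0.0336 0.0347]
-0.012 366 [0.0326 0.0336 0.0347]
-0.004 363 [0.0325 0.0336 0.0346]
0.004 363 [0.0326 0.0335 0.0346]
0.012 356 [0.0326 0.0336 0.0345]
0.02 353 [0.0326 0.0336 0.0347]
0.028 340 [0.0322 0.0335 0.0347]
shift [0.0622 0.0023 0.0211] rv [0.0332 0.0029 0.0464] rows: 1.6 pos, 0.5 rot
```

The pin shows at the top of the view (266,5), and the insert at (257,262) is held straight and central. I'll descend.

```bash

python3 -m crank '[[0.03,0.0023,0.01,0.033,0.003,0.046],[0.0622,0.0023,0.0211,0.033,0.003,0.046],[0.0622,0.0023,0.0211,0.033,0.003,0.046],[0.0622,0.0023,0.0211,0.033,0.003,0.046],[0.0622,0.0023,0.0211,0.033,0.003,0.046],[0.0622,0.0023,0.0211,0.033,0.003,0.046]]'
python3 -c "
from h import *
o=get_obs();R=q2R(o['ee_rot']);print('mid',(o['eef_pos']+R@M-PIN).round(4),'axis',(R@AX).round(3))
p,R=stand(40,PIN+[0,0,.07]);rel(p,R)
p,R=stand(40,PIN+[0,0,.055]);rel(p,R)"
```

```text
time: 9.55
eef_pos: [0.5501, 0.1864, 0.1065]
ee_rot: [0.542, -0.282, 0.768, 0.195]
ft_force: [-0.3, 0.6, -0.4]
gripper_width: 0.383
gripper_force: 62.3
mid [0.0006 0.0004 0.0928] axis [ 0.005  0.    -1.   ]
shift [0.0218 0.0002 0.007 ] rv [-0.0008  0.004   0.0031] rows: 0.5 pos, 0.0 rot
shift [0.0359 0.0003 0.0121] rv [-0.0008  0.004   0.0031] rows: 0.9 pos, 0.0 rot
```

```bash

python3 -m crank '[[0.007,0,0.002,0,0,0],[0.014,0,0.0045,0,0,0],[0.02,0,0.0065,0,0,0],[0.024,0,0.008,0,0,0],[0.028,0,0.0095,0,0,0],[0.031,0,0.0105,0,0,0],[0.031,0,0.0105,0,0,0]]'
python3 -c "
from h import *
o=get_obs();R=q2R(o['ee_rot']);print('mid',(o['eef_pos']+R@M-PIN).round(4),'axis',(R@AX).round(3))"
```

```text
time: 10.13
eef_pos: [0.5484, 0.1862, 0.0703]
ee_rot: [0.54, -0.281, 0.769, 0.196]
ft_force: [2.8, 1.5, -1.9]
gripper_width: 0.389
gripper_force: 62.1
mid [-0.0011  0.0001  0.0567] axis [-0.001  0.001 -1.   ]
```

No vertical reaction 6 mm below the nose-stop height, so this looks like the bore. I'll go on down.

```bash

python3 -m crank '[[0.004,0,0.0015,0,0,0],[0.008,0,0.003,0,0,0],[0.0115,0,0.004,0,0,0],[0.0115,0,0.004,0,0,0]]'
python3 -c "
from h import *
o=get_obs();R=q2R(o['ee_rot']);print('mid',(o['eef_pos']+R@M-PIN).round(4),'axis',(R@AX).round(3))
p,R=stand(40,PIN+[0,0,.032]);rel(p,R)"
```

```text
time: 10.47
eef_pos: [0.5485, 0.1861, 0.0579]
ee_rot: [0.54, -0.281, 0.769, 0.196]
ft_force: [5.4, 2.1, -2.0]
gripper_width: 0.386
gripper_force: 61.6
mid [-0.001   0.0001  0.0443] axis [-0.001  0.002 -1.   ]
shift [ 0.0113 -0.0007  0.0049] rv [ 0.0003  0.0005 -0.0016] rows: 0.3 pos, 0.0 rot
```

```bash

python3 -c "
from h import *
p,R=stand(40,PIN+[.0012,0.0004,.040]);rel(p,R)
p,R=stand(40,PIN+[.0012,0.0004,.030]);rel(p,R)"
```

```text
shift [ 0.0034 -0.0012  0.0033] rv [ 0.0003  0.0005 -0.0016] rows: 0.1 pos, 0.0 rot
shift [ 0.0128 -0.0012  0.0067] rv [ 0.0003  0.0005 -0.0016] rows: 0.3 pos, 0.0 rot
```

```bash

python3 -m crank '[[0.0034,-0.0012,0.0033,0,0,-0.001],[0.0065,-0.0012,0.0045,0,0,-0.001],[0.0095,-0.0012,0.0055,0,0,-0.001],[0.0115,-0.0012,0.0063,0,0,-0.001],[0.013,-0.0012,0.0068,0,0,-0.001],[0.013,-0.0012,0.0068,0,0,-0.001]]'
python3 -c "
from h import *
o=get_obs();R=q2R(o['ee_rot']);print('mid',(o['eef_pos']+R@M-PIN).round(4),'axis',(R@AX).round(3))"
```

```text
time: 10.97
eef_pos: [0.5498, 0.1875, 0.0466]
ee_rot: [0.543, -0.28, 0.767, 0.198]
ft_force: [-8.5, -5.2, 16.7]
gripper_width: 0.385
gripper_force: 64.1
mid [0.0003 0.0015 0.0329] axis [ 0.005  0.008 -1.   ]
```

```bash

python3 -m crank '[[0.001,0,-0.0004,0,0,0],[0.0015,0,-0.0004,0,0,0],[0.0015,0,-0.0004,0,0,0],[0.0015,0,-0.0004,0,0,0],[0.0015,0,-0.0004,0,0,0],[0.0015,0,-0.0004,0,0,0]]'
cat > z.py <<'E'
from kin import *
o=get_obs();R=q2R(o['ee_rot']);print('mid',(o['eef_pos']+R@M-PIN).round(4),'axis',(R@AX).round(3))
c=capture('side'); P=cloud(c).reshape(-1,3)
m=(abs(P[:,0]-.537)<.03)&(abs(P[:,1]-.174)<.03)&(P[:,2]>.06)&(P[:,2]<.1);q=P[m];print(len(q),np.percentile(q[:,2],[50,90,98,100]),q.mean(0))
cv2.imwrite('pics/s3.png',cv2.resize(c['img'][140:240,190:320],None,fx=5,fy=5,interpolation=cv2.INTER_CUBIC))
E
python3 z.py
```

```text
time: 11.47
eef_pos: [0.5497, 0.1875, 0.0467]
ee_rot: [0.544, -0.281, 0.765, 0.198]
ft_force: [-6.4, -1.4, 18.7]
gripper_width: 0.385
gripper_force: 63.8
mid [0.0002 0.0014 0.0329] axis [ 0.008  0.008 -1.   ]
111 [0.07552102 0.07959324 0.07990258 0.08041782] [0.53780499 0.1683583  0.07395978]
```

View pics/s3.png

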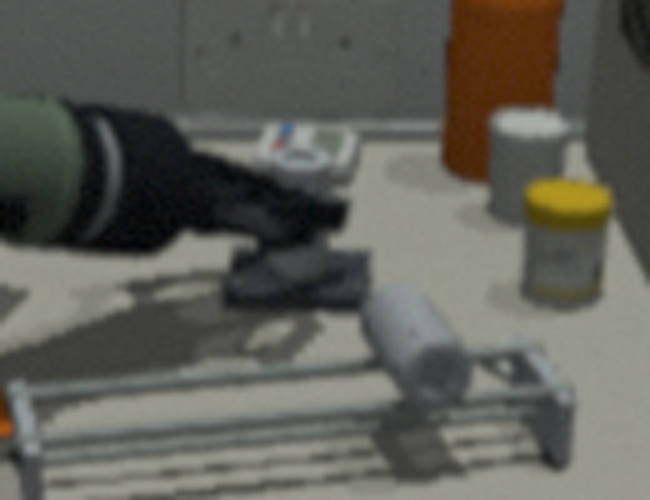

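The side view shows the insert seated on the gauge at (295,240). Its top rim is at 80 mm, so its middle is 32 mm over the collar, and a firm reaction of about 18 N held for 0.5 s. I'll lift and turn it over.

```bash

python3 -m crank '[[-0.01,0,-0.0036,0,0,0],[-0.03,0,-0.011,0,0,0],[-0.06,0,-0.022,0,0,0],[-0.095,0,-0.0345,0,0,0],[-0.13,0,-0.047,0,0,0],[-0.16,0,-0.058,0,0,0],[-0.16,0,-0.058,0,0,0]]'
python3 - <<'E'
from kin import *
o=get_obs(); q0=np.array(o['joints']); print(q0.round(2)); P0=(np.array(o['eef_pos']),q2R(o['ee_rot']));print((P0[0]+P0[1]@M).round(3),(P0[1]@AX).round(3))
best=[]
for az in (0,20,40,60,80,100):
  for mid in ([.5,.15,.26],[.45,.15,.28]):
    p,R=stand(az,mid,-1)
    for j4 in (1.2,2,3):
      q,e=ik(p,R,[q0[0],.8,1.9,j4,1.8,-1.4])
      if e<.01: best.append((abs(q-q0).max(),az,mid,q.round(2).tolist()))
best.sort(key=lambda b:b[0])
for b in best[:6]: print(b)
az,mid=best[0][1:3]; q1=ik(*stand(az,mid,-1),best[0][3])[0]
planR(q0,q1,6,[0,0,0],P0)
E
```

```text
time: 12.1
eef_pos: [0.5513, 0.1864, 0.2202]
ee_rot: [0.544, -0.284, 0.765, 0.194]
ft_force: [1.0, 0.5, -0.9]
gripper_width: 0.385
gripper_force: 65.8
[-0.29  0.03  2.3   1.72  0.92  2.42]
[0.539 0.176 0.222] [ 0.013 -0.002 -1.   ]
(np.float64(3.297257269589775), 100, [0.5, 0.15, 0.26], [-0.38, 0.78, 1.69, 1.35, 2.18, -0.88])
(np.float64(3.297257269589777), 100, [0.5, 0.15, 0.26], [-0.38, 0.78, 1.69, 1.35, 2.18, -0.88])
(np.float64(3.2972572695949904), 100, [0.5, 0.15, 0.26], [-0.38, 0.78, 1.69, 1.35, 2.18, -0.88])
(np.float64(3.349697818979475), 100, [0.45, 0.15, 0.28], [-0.42, 0.69, 1.82, 1.29, 2.19, -0.93])
(np.float64(3.349697819285293), 100, [0.45, 0.15, 0.28], [-0.42, 0.69, 1.82, 1.29, 2.19, -0.93])
(np.float64(3.349697819285752), 100, [0.45, 0.15, 0.28], [-0.42, 0.69, 1.82, 1.29, 2.19, -0.93])
1 row [-0.004, 0.003, -0.011, -0.155, -0.137, -0.555] tcp [0.542 0.183 0.227] q [-0.4   0.15  2.23  1.6   1.2   1.84] e0.000 12mm 34deg dq0.58
2 row [-0.007, 0.006, -0.022, -0.235, -0.362, -1.085] tcp [0.533 0.18  0.234] q [-0.46  0.29  2.14  1.5   1.44  1.27] e0.000 12mm 33deg dq0.57
3 row [-0.008, -0.002, -0.008, 0.055, -0.202, -0.53] tcp [0.524 0.176 0.241] q [-0.48  0.42  2.03  1.43  1.64  0.72] e0.000 12mm 33deg dq0.55
4 row [-0.017, -0.003, -0.017, 0.227, -0.37, -1.036] tcp [0.515 0.173 0.248] q [-0.47  0.55  1.91  1.38  1.83  0.18] e0.000 12mm 32deg dq0.54
5 row [-0.004, -0.01, -0.004, 0.208, -0.03, -0.509] tcp [0.506 0.169 0.255] q [-0.43  0.67  1.8   1.35  2.01 -0.35] e0.000 12mm 32deg dq0.53
6 row [-0.008, -0.021, -0.008, 0.428, 0.066, -0.997] tcp [0.497 0.166 0.262] q [-0.38  0.78  1.69  1.35  2.18 -0.88] e0.000 12mm 31deg dq0.52
```

```bash

python3 - <<'E'
from kin import *
o=get_obs(); q0=np.array(o['joints']); P0=(np.array(o['eef_pos']),q2R(o['ee_rot']))
q1,e=ik(*stand(95,[.5,.17,.32],-1),[-.4,.7,1.7,1.4,2.2,-.9]); print(q1.round(2),e)
planR(q0,q1,6,[0,0,0],P0)
E
```

```text
[-0.37  0.63  1.79  1.47  2.13 -0.79] 1.7995582319552903e-11
1 row [-0.014, 0.005, -0.012, -0.135, -0.142, -0.54] tcp [0.543 0.186 0.237] q [-0.39  0.12  2.25  1.62  1.18  1.87] e0.000 19mm 33deg dq0.56
2 row [-0.028, 0.011, -0.024, -0.193, -0.358, -1.062] tcp [0.534 0.186 0.254] q [-0.45  0.23  2.17  1.55  1.41  1.31] e0.000 19mm 33deg dq0.55
3 row [-0.015, -0.01, -0.007, 0.061, -0.187, -0.525] tcp [0.525 0.186 0.271] q [-0.46  0.34  2.08  1.5   1.61  0.77] e0.000 19mm 32deg dq0.54
4 row [-0.03, -0.02, -0.013, 0.227, -0.339, -1.033] tcp [0.516 0.186 0.288] q [-0.45  0.44  1.98  1.47  1.8   0.24] e0.000 19mm 32deg dq0.53
5 row [0.0, -0.019, -0.0, 0.195, -0.029, -0.512] tcp [0.507 0.186 0.305] q [-0.42  0.54  1.88  1.46  1.97 -0.28] e0.000 19mm 31deg dq0.52
6 row [0.001, -0.038, -0.0, 0.404, 0.054, -1.008] tcp [0.499 0.186 0.322] q [-0.37  0.63  1.79  1.47  2.13 -0.79] e0.000 19mm 31deg dq0.51
```

```bash

python3 -m crank '[[-0.014,0.005,-0.012,-0.135,-0.142,-0.54],[-0.014,0.005,-0.012,-0.135,-0.142,-0.54],[-0.014,0.005,-0.012,-0.135,-0.142,-0.54],[-0.014,0.005,-0.012,-0.135,-0.142,-0.54],[-0.014,0.005,-0.012,-0.135,-0.142,-0.54],[-0.028,0.011,-0.024,-0.193,-0.358,-1.062],[-0.028,0.011,-0.024,-0.193,-0.358,-1.062],[-0.028,0.011,-0.024,-0.193,-0.358,-1.062],[-0.028,0.011,-0.024,-0.193,-0.358,-1.062],[-0.028,0.011,-0.024,-0.193,-0.358,-1.062]]'
python3 -m crank '[[-0.015,-0.01,-0.007,0.061,-0.187,-0.525],[-0.015,-0.01,-0.007,0.061,-0.187,-0.525],[-0.015,-0.01,-0.007,0.061,-0.187,-0.525],[-0.015,-0.01,-0.007,0.061,-0.187,-0.525],[-0.015,-0.01,-0.007,0.061,-0.187,-0.525],[-0.03,-0.02,-0.013,0.227,-0.339,-1.033],[-0.03,-0.02,-0.013,0.227,-0.339,-1.033],[-0.03,-0.02,-0.013,0.227,-0.339,-1.033],[-0.03,-0.02,-0.013,0.227,-0.339,-1.033],[-0.03,-0.02,-0.013,0.227,-0.339,-1.033]]'
python3 -m crank '[[0,-0.019,0,0.195,-0.029,-0.512],[0,-0.019,0,0.195,-0.029,-0.512],[0,-0.019,0,0.195,-0.029,-0.512],[0,-0.019,0,0.195,-0.029,-0.512],[0,-0.019,0,0.195,-0.029,-0.512],[0.001,-0.038,0,0.404,0.054,-1.008],[0.001,-0.038,0,0.404,0.054,-1.008],[0.001,-0.038,0,0.404,0.054,-1.008],[0.001,-0.038,0,0.404,0.054,-1.008],[0.001,-0.038,0,0.404,0.054,-1.008]]'
python3 -m crank '[[0,0,0,0,0,0],[0,0,0,0,0,0],[0,0,0,0,0,0],[0,0,0,0,0,0],[0,0,0,0,0,0],[0,0,0,0,0,0]]'
python3 - <<'E'
from kin import *
o=get_obs();R=q2R(o['ee_rot']);print(o['time'],'mid',(o['eef_pos']+R@M).round(4),'axis',(R@AX).round(3),np.abs(o['joint_velocities']).max())
p,R=stand(95,[.5,.17,.32],-1);rel(p,R)
c=capture('side');cv2.imwrite('pics/s4.png',c['img'])
E
python3 tilt.py
```

```text
time: 12.93
eef_pos: [0.5315, 0.1865, 0.2448]
ee_rot: [0.657, -0.641, 0.397, 0.012]
ft_force: [0.9, 0.3, -1.1]
gripper_width: 0.381
gripper_force: 65.7
time: 13.77
eef_pos: [0.5152, 0.1867, 0.2794]
ee_rot: [0.698, -0.665, -0.081, -0.253]
ft_force: [-0.1, -1.3, -0.5]
gripper_width: 0.389
gripper_force: 65.8
time: 14.6
eef_pos: [0.4987, 0.1872, 0.3136]
ee_rot: [0.606, -0.39, -0.418, -0.553]
ft_force: [0.8, 0.2, -0.8]
gripper_width: 0.382
gripper_force: 65.8
time: 15.1
eef_pos: [0.4987, 0.1869, 0.3157]
ee_rot: [0.606, -0.391, -0.419, -0.552]
ft_force: [0.4, -0.4, -1.5]
gripper_width: 0.387
gripper_force: 65.9
15.1 mid [0.5    0.1706 0.3132] axis [ 0.015 -0.002  1.   ] 0.0037765064206004987
shift [ 0.0065 -0.0002  0.0018] rv [ 0.0058 -0.003  -0.0134] rows: 0.2 pos, 0.1 rot
-0.036 74 [0.0313 0.0323 0.0335]
-0.028 366 [0.0317 0.0327 0.0338]
-0.02 374 [0.0316 0.0327 0.0338]
-0.012 363 [0.0319 0.0327 0.0337]
-0.004 361 [0.0318 0.0328 0.0337]
0.004 363 [0.0318 0.0328 0.0338]
0.012 368 [0.0317 0.0328 0.0338]
0.02 362 [0.0317 0.0328 0.0338]
0.028 223 [0.0315 0.0327 0.0338]
```

View pics/s4.png

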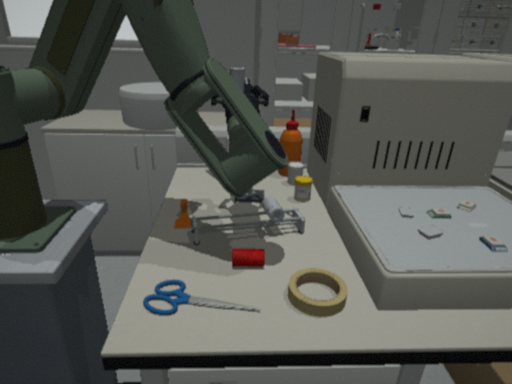

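The side view shows the insert held upright at about (240,80), clear of everything. The far insert is still on the rack at (273,207). The middle is at 0.313 m, the axis is vertical within 0.02 rad with the bore up, and the arm is still.

```bash
python3 -c "
from station import *
print(sign_off())"
```

```text
the job is handed in; nothing more can be done
None
```

I found the bore of the nearer insert (its +y end), slid it fully down onto the gauge pin's collar, took it off and turned it over. I handed in at about 15 s with the insert held bore up at 0.31 m, touching nothing else, and the farther insert still lying on the rack; the hand-in gave no verdict.

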